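# Scan a label sample plate and hold it flush on the tilted press stage

## Robot

A 6-joint arm with a two-finger parallel gripper is mounted at the origin on a cart in front of the work surface, level with it; the furniture and walls round the work are solid. World frame = base frame: x ahead of the robot, y to its left, z up, the work surface at z = 0. Lengths are in mm, angles in degrees, forces in N, time in s.
With the tool pointing down it reaches from about 400 to 925 mm from the base axis. Payload 12.5 kg.
Tool frame: the origin (TCP) lies between the finger pads; the fingertips stand ctrl.finger_overhang ahead of it and the grasp point (between the pads) is the TCP (ctrl.finger_overhang is the distance from the TCP to the fingertips, in mm); z points along the fingers, y is the direction in which the jaws open and shut (so a half turn about z gives the same grasp; the last joint's range is limited). The gripper opens to 95 mm and grips with 3 to 60 N. Pads are 20 mm wide; open, the fingers measure 119 mm over their backs; the gripper's body (75 mm by 180 mm) begins 59 mm behind the grasp point.
Start: joints at [57.376, 28.126, 89.318, -0, 62.55, -6.05], TCP at [279.58, 558.999, 233.661] pointing down, gripper open.
Joint ranges: [-177.58, 177.58], [-47.91, 125.51], [2.72, 160], [-65.01, 245.01], [3.68, 167.84], [-153.87, 153.87]. Speed limits (degrees/s): [127.2, 127.2, 159.86, 180, 180, 180].

## Interface

Orientations are given as [roll, pitch, yaw] about the fixed x, y, z axes, in that order (R = Rz(yaw) Ry(pitch) Rx(roll)).
In Python, from plant import status, optics, order, ctrl gives the robot as it stands.
- The arm moves only by the tool drive_tool, never from a script. Its arguments are lists of equal length, an entry for each row: "grip": the opening, from -1 (shut) to 1 (fully open); "slide": the shift along the tool's x, y, z in cm, a list of three; "turn": the turn about the tool's z in rad. In form: {"grip": [grip, ...], "slide": [[x, y, z], ...], "turn": [turn, ...]}. A call has 1 to 20 rows; each row is the pose to reach, as a shift and turn from the pose commanded when the call began, along the tool's axes at that moment; what a row does not reach only later rows make up. A row lasts 1/10 s, in which the tool goes at most 50 mm and 8.59 degrees, less where a joint would pass 70% of its speed; a pose out of reach is approached as far as the arm can. A call with a gripper value outside its range is refused whole. The fingers move at their own pace and stop on an object; "squeeze" is the grip in N (left out, the last holds). Time passes only in rows, so rows that repeat a pose let the fingers close. It gives the time, the measured TCP pose, the force and the opening at its end, in the units of the state.
- status.read_state(): the state, without advancing time (a new reading comes with each control period).
- optics.read_camera(name): name is "side" or "top" or "wrist"; returns a dict with "color" (480x640x3 uint8, red, green, blue), "mtx" (3x3 intrinsics, pixels), "rvec" (rotation vector, rad) and "tvec" (3), from world to camera coordinates, as OpenCV has them. Camera axes: x right, y down, z forward; pixel columns grow to the right and rows downward; lengths in mm; the calibration is good to about 2 mm. A picture is of the moment at which its call begins. There is no depth.
- order.finish_job(): hands the job in, once; it reports no verdict.
The state is a dict: "clock": time; "q": joint angles; "joint_velocities": joint speeds; "joint_torque": joint torques, N m; "tcp_pos": TCP position; "tcp_rot": TCP orientation; "wrist_force": force on the tool from outside, world axes, zero at the start; "torque": the same for the moment, N m; "grip_width": finger opening in mm.
Only numpy, scipy, OpenCV 4.12 (cv2) and the standard library are available. Lean on these libraries where they do the work, as an engineer would, in place of code of your own. Each camera call takes 0.05 s, during which the arm holds its last target.

## Task

Pick up the label sample plate by its black rib and hold it level and still, label down, about 60 mm above the middle of the code reader's window for a second. Then tilt it to match the slope of the press stage, lay it flush and centred on the black sprung pad with its long side running up the slope, and gently press the pad about halfway in (about 5 mm); finish while still gripping the plate and pressing it there. Do not shift the stage's tilt setting, and leave the tape roll, the cap and the wrench where they are.

Things in the scene. Friction and masses are not known exactly. Their poses are not given: they have to be found in the camera images.
- sample_plate: loose label sample plate, 0.12 kg: an aluminium plate 90 (x) x 60 (y) x 8 mm (z) with a paper label on its flat underside and, on top, an upright black rib with an orange cap strip, 44 mm long (along x), 12 mm thick (along y; the strip 15 mm), from the plate up to 48 mm above the underside. Origin: centre of the underside; z points up out of the rib. It starts lying flat, label down. A half turn about z makes no difference to the job
- plate_grip (a point): grip point in the middle of the black rib of the sample plate, 32 mm above the plate's underside, 24 mm above its top face; same axes as the plate. Fingers close along the plate's y on the 12 mm thick rib
- reader_window (a point): centre of the round upward window (60 mm black ring) of the grey code reader, a fixed box 74 x 74 mm; the window is the box's top, 45 mm above the table. z up
- press_stage: fixed base of the press stage, 150 (x) x 130 (y) x 12 mm, grey, origin at the centre of its underside; -x is its front, towards the robot. Two thin steel arcs on its sides, at y = +-54 mm, stand up to 93 mm above the table. A blue tray is hinged across its front, 58 mm in front of the origin and 30 mm up, and rises away from the robot; it is clamped at 0.2 to 0.45 rad (varies) from level
- tray_edge (a point): middle of the upper (far) edge of the blue tray on the press stage, on its top side; x points up the slope, z out of the slope. The tray stays put under light pressing; a hard push shifts it
- pad_face (a point): centre of the face of the black rubber pad on the press stage, 84 (x) x 56 mm (y); x points up the slope, y across, z straight out of the face. The pad floats on springs above the blue tray and moves straight in along -z without tilting
- press_pad (a joint): how far the sprung pad is pressed in: 0 free, 0.012 m fully in; takes about 2 N to start and 0.9 N more for each mm, so about 6.5 N at 5 mm
- tape_roll: roll of brown packing tape lying flat, 73 mm across, 48 mm high; origin at the centre of its underside; leave alone
- cap: black screw cap, 33 mm across, 26 mm high; origin at the centre of its underside; leave alone
- cap_wrench: white ring wrench 54 x 164 x 16 mm lying flat, long along its y; origin at the centre of its underside; leave alone
Mind the look-alikes: they are no part of the job. What is shaped like the sample_plate but red is not meant.

How it is judged:
By the outcome, as a careful person would: the job done as asked, in the order asked, and still so for the second after the job is handed in, while the arm keeps its last pose, push and grip.
It also fails if it takes over 42 s, if anything falls off the work surface, if the arm or the gripper's body presses on something with over 40 N, if the wrist force passes 120 N, or if a joint passes its speed limit or range.

## Working session

There is one attempt and no reset: what is moved stays moved. The work goes in short steps, Python scripts to look and compute and a tool call to move; the robot and the scene stay as the last step left them, time stands still between calls to the robot, and variables do not carry over. Pictures are saved under pics/ and viewed, and the job is handed in when it is done.

Besides the shell and the picture viewer there is one more tool, called after "Call:" as name(argument=value, ...) on one line, values as JSON. drive_tool: Moves the arm, as the interface text tells. Its arguments: {"type":"object","properties":{"grip":{"type":"array"},"slide":{"type":"array"},"turn":{"type":"array"},"squeeze":{"type":"number"}},"required":["grip","slide","turn"]}

```bash
ls; mkdir -p pics
cat > h.py <<'E'
import numpy as np, cv2
from plant import status, optics, order, ctrl
from scipy.spatial.transform import Rotation as R
def cam(n, save=None):
    d=optics.read_camera(n)
    if save: cv2.imwrite('pics/'+save, d['color'][:,:,::-1])
    return d
def ray(d,uv):
    uv=np.array(uv,float).reshape(-1,1,2)
    p=cv2.undistortPoints(uv,np.array(d['mtx'],float),None).reshape(-1,2)
    Rm=cv2.Rodrigues(np.array(d['rvec'],float))[0]; t=np.array(d['tvec'],float).ravel()
    c=-Rm.T@t; v=np.c_[p,np.ones(len(p))]@Rm
    return c, v/np.linalg.norm(v,axis=1)[:,None]
def onz(d,uv,z):
    c,v=ray(d,uv); return c+v*((z-c[2])/v[:,2])[:,None]
def proj(d,P):
    return cv2.projectPoints(np.array(P,float).reshape(-1,1,3),np.array(d['rvec'],float),np.array(d['tvec'],float),np.array(d['mtx'],float),None)[0].reshape(-1,2)
def tri(a,ua,b,ub):
    c1,v1=ray(a,ua);c2,v2=ray(b,ub);o=[];e=[]
    for x,y in zip(v1,v2):
        s=np.linalg.lstsq(np.c_[x,-y],c2-c1,rcond=None)[0]
        p,q=c1+s[0]*x,c2+s[1]*y;o.append((p+q)/2);e.append(np.linalg.norm(p-q))
    return np.array(o),np.array(e)
E
python3 - <<'E'
from h import *
print(status.read_state(), ctrl.finger_overhang)
import pickle
D={n:cam(n,n+'0.png') for n in('side','top','wrist')}
pickle.dump(D,open('d0.pkl','wb'))
for n,d in D.items(): print(n,d['mtx'],ray(d,[[320,240]]))
E
```

```text
pics
{'clock': 0.0, 'q': array([ 5.73751605e+01,  2.81627580e+01,  8.93513470e+01, -1.29847380e-04,
        6.25492984e+01, -6.05026459e+00]), 'joint_velocities': array([ 0.06223126, -0.04006739, -0.02116268, -0.02355121,  0.04677837,
        0.06582971]), 'joint_torque': array([-9.69981229e-04, -6.12655377e+01, -2.58186257e+01,  6.91937422e-02,
        4.82142437e-02, -9.57019483e-05]), 'tcp_pos': array([279.45298783, 558.78304602, 233.06946261]), 'tcp_rot': array([-1.79936938e+02, -6.56824741e-03,  1.53425481e+02]), 'wrist_force': array([-0.08176863,  0.51014468,  0.32954193]), 'torque': array([-0.00861384,  0.02997159,  0.03138292]), 'grip_width': 95.1050076040562} 19.0
side [[534.90011606   0.         315.00635888]
 [  0.         534.90011606 236.31436343]
 [  0.           0.           1.        ]] (array([  55.901859  , -782.50803842,  718.10237261]), array([[ 0.48019176,  0.61853228, -0.62195956]]))
top [[584.07566332   0.         318.60024618]
 [  0.         584.07566332 237.75284123]
 [  0.           0.           1.        ]] (array([ 312.20346362, -141.80668277, 1451.55629711]), array([[ 0.1653402 ,  0.00826138, -0.98620199]]))
wrist [[371.22697653   0.         319.57193404]
 [  0.         371.22697653 236.94049869]
 [  0.           0.           1.        ]] (array([212.38993113, 592.02483456, 384.21950098]), array([[ 0.24363748, -0.12179045, -0.9621891 ]]))
```

View pics/side0.png

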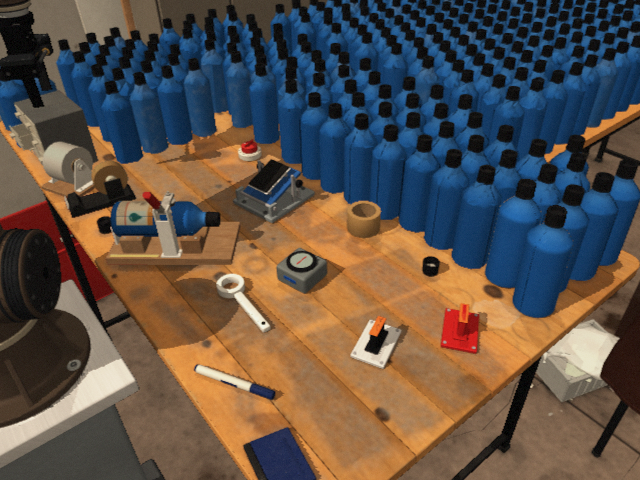

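View pics/top0.png

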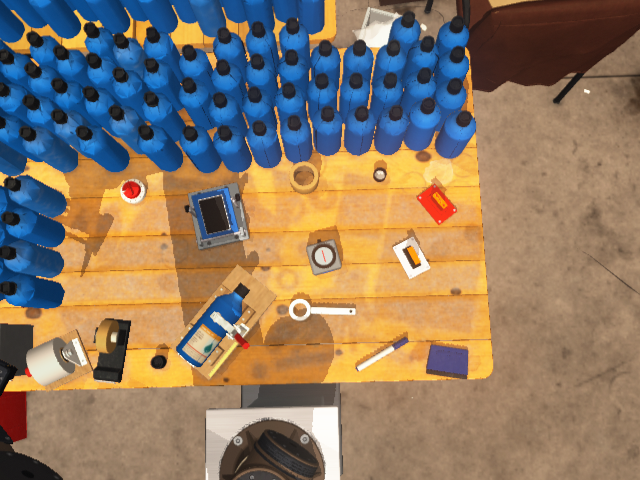

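View pics/wrist0.png

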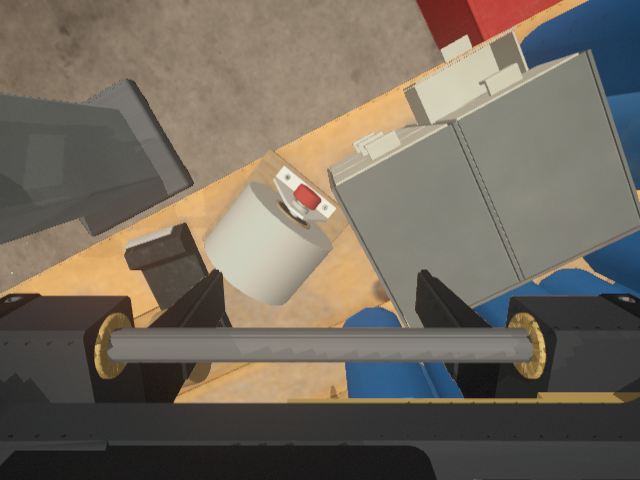

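Candidates: the white/aluminium plate with black rib and orange strip at top (411,257) / side (377,341), and the red look-alike at top (437,203) / side (461,328). I choose the aluminium one. The red-and-white knob at top (132,190) is unrelated. Next I check close crops.

Run:
```python
import pickle,cv2,numpy as np
D=pickle.load(open('d0.pkl','rb'))
def c(n,x,y,w,h,W=400,H=300):
    return cv2.resize(D[n]['color'][y:y+h,x:x+w,::-1],(W,H),interpolation=cv2.INTER_CUBIC)
cv2.imwrite('pics/crop1.png',np.vstack([np.hstack([c('top',380,225,64,48),c('side',340,305,80,60)]),np.hstack([c('top',175,170,92,69),c('side',225,145,100,75)])]))
cv2.imwrite('pics/crop2.png',np.hstack([c('top',290,225,64,48),c('side',262,235,80,60)]))
```

```text
(no output)
```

View pics/crop1.png

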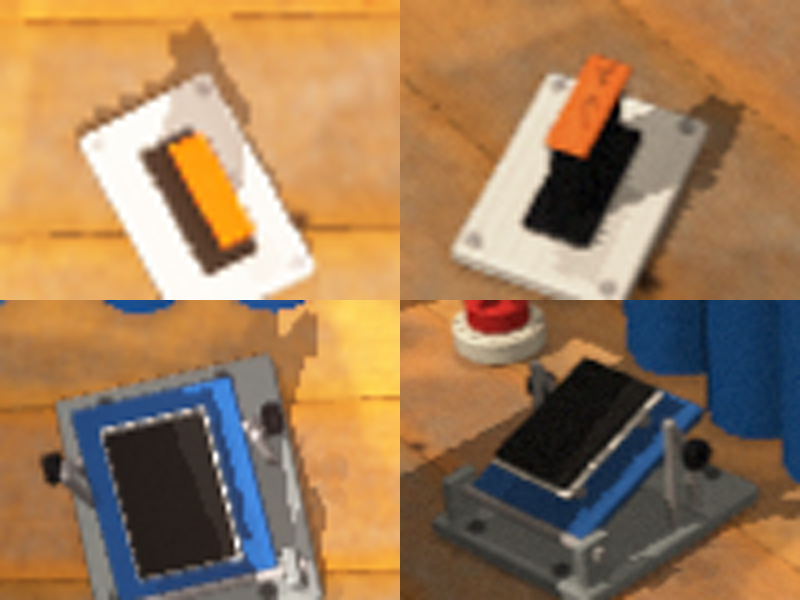

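View pics/crop2.png

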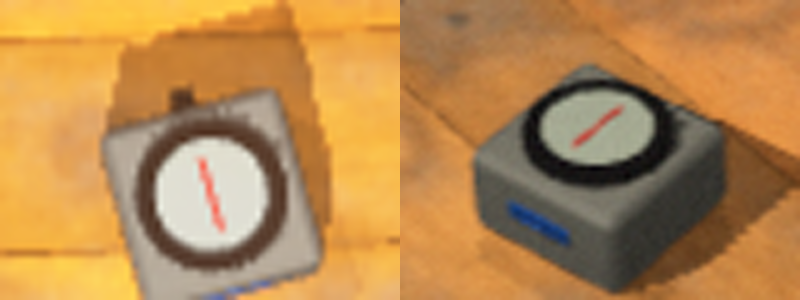

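Run:
```python
from h import *
import pickle
D=pickle.load(open('d0.pkl','rb'))
def blob(n,fn,box):
    x0,y0,x1,y1=box
    im=D[n]['color'][y0:y1,x0:x1]; hsv=cv2.cvtColor(im,cv2.COLOR_RGB2HSV)
    m=fn(hsv).astype(np.uint8)*255
    cs,_=cv2.findContours(m,cv2.RETR_EXTERNAL,cv2.CHAIN_APPROX_NONE)
    c=max(cs,key=cv2.contourArea).astype(float)+[x0,y0]
    return c.reshape(-1,2)
T,S=D['top'],D['side']
org=lambda h:(h[...,0]>3)&(h[...,0]<22)&(h[...,1]>190)&(h[...,2]>180)
wht=lambda h:(h[...,1]<60)&(h[...,2]>150)
blk=lambda h:(h[...,2]<75)
def rect(p): 
    r=cv2.minAreaRect(p.astype(np.float32)); return cv2.boxPoints(r)
for nm,n,fn,box,z in [('org','top',lambda h:(h[...,1]>200)&(h[...,2]>200)&(h[...,0]<22),(400,243,425,268),48),('org','side',lambda h:(h[...,0]<20)&(h[...,1]>150)&(h[...,2]>150),(366,314,388,338),48),
   ('plate','top',wht,(385,230,440,285),8),('plate','side',wht,(345,310,410,370),8)]:
    p=blob(n,fn,box); P=onz(D[n],p,z)[:,:2]
    r=cv2.minAreaRect(P.astype(np.float32)); b=cv2.boxPoints(r)
    e=b[1]-b[0];f=b[2]-b[1]; l=e if np.linalg.norm(e)>np.linalg.norm(f) else f
    print(nm,n,r,'long dir',np.degrees(np.arctan2(l[1],l[0]))%180)
# reader ring
for n,box in(('top',(300,232,350,282)),('side',(280,245,325,278))):
    x0,y0,x1,y1=box
    g=cv2.cvtColor(D[n]['color'][y0:y1,x0:x1],cv2.COLOR_RGB2HSV)
    m=(g[...,2]<(70 if n=='side' else 110)).astype(np.uint8)
    cs,h=cv2.findContours(m*255,cv2.RETR_CCOMP,cv2.CHAIN_APPROX_NONE)
    for i,c in enumerate(cs):
        if h[0][i][3]>=0 and len(c)>20:
            P=onz(D[n],c.reshape(-1,2)+np.array([x0,y0]),45)[:,:2]
            print('ring inner',n,cv2.fitEllipse(P.astype(np.float32)))
for n,box in(('top',(195,185,240,240)),('side',(245,155,300,205))):
    p=blob(n,(lambda h:(h[...,2]<75)) if n=='top' else (lambda h:(h[...,2]<60)),box)
    hull=cv2.convexHull(p.astype(np.float32)); q=cv2.approxPolyN(hull,4) 
    print('pad',n,q.reshape(-1,2).tolist(),cv2.contourArea(hull))
```

```text
org top ((504.19976806640625, -354.4810485839844), (43.17246627807617, 14.223350524902344), 23.466148376464844) long dir 23.46614
org side ((504.3047180175781, -356.8824462890625), (45.864662170410156, 16.2244930267334), 27.079498291015625) long dir 27.079472
plate top ((503.70501708984375, -354.9580383300781), (90.73388671875, 59.073753356933594), 25.409664154052734) long dir 25.409681
plate side ((501.3028869628906, -357.9963073730469), (92.25445556640625, 59.178836822509766), 25.737558364868164) long dir 25.737568
ring inner top ((508.98834228515625, -137.13978576660156), (47.825103759765625, 49.53086471557617), 95.40787506103516)
ring inner side ((508.88885498046875, -137.86956787109375), (46.9858512878418, 48.57304763793945), 135.33880615234375)
pad top [[228.76470947265625, 228.05882263183594], [206.9375, 233.515625], [198.15188598632812, 200.5696258544922], [220.76190185546875, 196.04762268066406]] 752.0
pad side [[289.27117919921875, 166.1016845703125], [265.5, 192.25], [247.92681884765625, 183.46340942382812], [266.830078125, 157.686279296875]] 662.0
```

Run:
```python
from h import *
import pickle
D=pickle.load(open('d0.pkl','rb'));T,S=D['top'],D['side']
print(tri(T,[[463,118],[240,291],[158,362]],S,[[559,217],[213,219],[103,153]]))
h=240
print('caps at 240', onz(T,[[145,131],[190,129],[225,128],[261,128],[293,124],[21,282],[15,250]],h).round(0))
print('side caps',onz(S,[[283,44],[291,86],[315,99],[334,112],[362,121],[260,70]],h).round(0))
```

```text
(array([[ 794.06979326, -463.73174354,  195.06412844],
       [ 429.3408855 ,   62.10575008,   67.45419821],
       [ 282.09039677,  210.41657402,  211.98962258]]), array([ 6.31315244,  4.31996008, 20.59305243]))
caps at 240 [[768. 244. 240.]
 [769. 145. 240.]
 [769.  68. 240.]
 [766. -10. 240.]
 [773. -80. 240.]
 [445. 497. 240.]
 [513. 514. 240.]]
side caps [[877. 420. 240.]
 [725. 174. 240.]
 [722.  82. 240.]
 [711.   6. 240.]
 [727. -63. 240.]
 [726. 303. 240.]]
```

Call:
drive_tool(grip=[1, 1, 1, 1, 1, 1, 1, 1, 1, 1, 1, 1, 1, 1, 1, 1, 1, 1, 1, 1], slide=[[0, 0, -4], [-1, -0.5, -8], [-5, -2.6, -10], [-9, -4.7, -10], [-13, -6.9, -10], [-17, -9, -10], [-21, -11.1, -10], [-25, -13.2, -10], [-29, -15.3, -10], [-33, -17.4, -10], [-37, -19.5, -10], [-41, -21.6, -10], [-45, -23.7, -9], [-47.6, -25.1, -7], [-47.6, -25.1, -4], [-47.6, -25.1, -2.7], [-47.6, -25.1, -2.7], [-47.6, -25.1, -2.7], [-47.6, -25.1, -2.7], [-47.6, -25.1, -2.7]], turn=[0.1, 0.24, 0.38, 0.52, 0.66, 0.8, 0.94, 1.08, 1.22, 1.36, 1.5, 1.64, 1.78, 1.92, 2.06, 2.2, 2.34, 2.468, 2.468, 2.468])

```text
clock: 2.15
tcp_pos: [593.0, 121.6, 260.6]
tcp_rot: [-180.0, 0.0, 12.2]
wrist_force: [0.5, -0.1, -0.2]
grip_width: 94.7
```

Run:
```python
from h import *
import pickle
s=status.read_state();print(s['clock'],s['tcp_pos'],s['tcp_rot'],s['q'])
d=cam('wrist','w1.png');pickle.dump(d,open('w1.pkl','wb'))
```

```text
2.15 [592.95013468 121.59678445 260.55828447] [-1.79993850e+02  9.10536240e-03  1.22383126e+01] [5.33653472e+00 2.50736353e+01 9.02536143e+01 5.54331653e-03
 6.46825289e+01 8.30958516e+01]
```

View pics/w1.png

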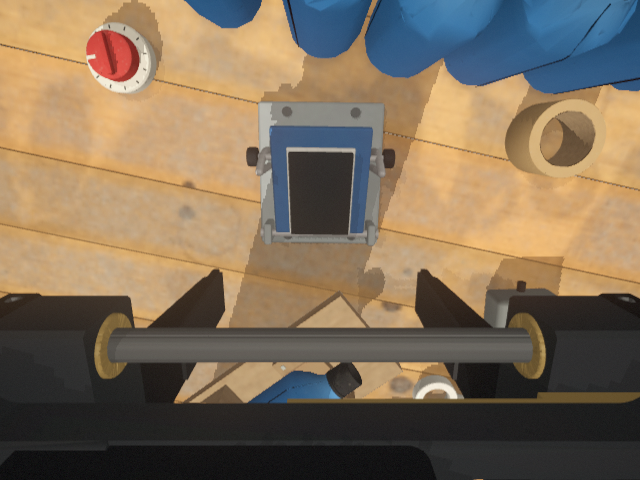

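The wrist picture shows the stage nearly square to the tool, with the black pad's corners at about (288,151), (354,151), (351,234) and (289,234). Next I measure the pad from three views.

```bash
cat > pad.py <<'E'
from h import *
import pickle
D=pickle.load(open('d0.pkl','rb'));D['w']=pickle.load(open('w1.pkl','rb'))
def quad(n,box,thr):
    x0,y0,x1,y1=box
    im=D[n]['color'][y0:y1,x0:x1]; im=cv2.resize(im,None,fx=4,fy=4,interpolation=cv2.INTER_CUBIC)
    m=(im.max(2)<thr).astype(np.uint8)*255
    m=cv2.morphologyEx(m,cv2.MORPH_OPEN,np.ones((9,9)))
    c=max(cv2.findContours(m,cv2.RETR_EXTERNAL,cv2.CHAIN_APPROX_NONE)[0],key=cv2.contourArea).reshape(-1,2).astype(np.float32)
    q=cv2.approxPolyN(cv2.convexHull(c),4).reshape(-1,2).astype(float)
    # refine: line fit per side
    L=[]
    for i in range(4):
        a,b=q[i],q[(i+1)%4];d=(b-a)/np.linalg.norm(b-a);r=c-a
        t=r@d; o=abs(r@np.array([-d[1],d[0]]))
        s=c[(o<5)&(t>.12*np.linalg.norm(b-a))&(t<.88*np.linalg.norm(b-a))]
        vx,vy,x,y=cv2.fitLine(s,cv2.DIST_HUBER,0,.01,.01).ravel(); L.append((np.array([x,y]),np.array([vx,vy])))
    out=[]
    for i in range(4):
        p,d=L[i-1];p2,d2=L[i]
        s=np.linalg.solve(np.c_[d,-d2],p2-p);out.append(p+s[0]*d)
    out=(np.array(out)+.5)/4-.5+[x0,y0]
    return out
qs={'top':quad('top',(192,185,242,240),85),'side':quad('side',(240,150,300,205),62),'w':quad('w',(280,140,362,245),75)}
X=np.array([612,125,73.]); 
import itertools
g=np.radians(24);u=np.array([np.cos(g)*np.cos(.21),np.cos(g)*np.sin(.21),np.sin(g)]);v=np.array([-np.sin(.21),np.cos(.21),0])
C=np.array([X+a*42*u+b*28*v for a,b in((-1,-1),(-1,1),(1,1),(1,-1))])
obs={}
for n,q in qs.items():
    p=proj(D[n],C); q=np.array([q[np.argmin(np.linalg.norm(q-x,axis=1))] for x in p]); obs[n]=q
    print(n,q.round(1).tolist(),'pred',p.round(1).tolist())
P=[]
for i in range(4):
    A=np.zeros((3,3));bb=np.zeros(3)
    for n in obs:
        c,r=ray(D[n],obs[n][i]);M=np.eye(3)-np.outer(r[0],r[0]);A+=M;bb+=M@c
    P.append(np.linalg.solve(A,bb))
P=np.array(P);print(P.round(1))
print('len',[np.linalg.norm(P[i]-P[(i+1)%4]).round(1) for i in range(4)],'ctr',P.mean(0))
for n in obs: print(n,'resid px',(proj(D[n],P)-obs[n]).round(1).tolist())
U=(P[2]+P[3]-P[0]-P[1])/2;print('yaw',np.degrees(np.arctan2(U[1],U[0])),'tilt',np.degrees(np.arctan2(U[2],np.hypot(*U[:2]))))
# rigid-rectangle least squares
from scipy.optimize import least_squares
def rc(x):
    c=x[:3];g,ya=x[3:5];u=np.array([np.cos(g)*np.cos(ya),np.cos(g)*np.sin(ya),np.sin(g)]);v=np.array([-np.sin(ya),np.cos(ya),0])
    return np.array([c+a*42*u+b*28*v for a,b in((-1,-1),(-1,1),(1,1),(1,-1))])
for sets in (['top','side','w'],['top','w'],['side','w'],['w']):
    r=least_squares(lambda x:np.concatenate([(proj(D[n],rc(x))-obs[n]).ravel()*(600/{'top':1400,'side':1000,'w':520}[n]) if 0 else (proj(D[n],rc(x))-obs[n]).ravel() for n in sets]),[612,125,73,.42,.21],x_scale=[10,10,10,.1,.1])
    print(sets,r.x[:3].round(1),np.degrees(r.x[3:]).round(1),'rms',np.sqrt(np.mean(r.fun**2)).round(2))
E
python3 pad.py
```

```text
top [[228.8, 228.7], [207.0, 233.2], [198.3, 200.7], [220.6, 195.9]] pred [[229.5, 228.9], [207.0, 234.3], [197.6, 201.2], [220.4, 195.8]]
side [[265.6, 192.0], [248.0, 183.6], [268.5, 158.2], [288.9, 166.6]] pred [[265.4, 192.3], [247.9, 184.1], [269.8, 157.9], [287.5, 165.3]]
w [[347.2, 233.4], [291.4, 233.4], [288.2, 151.7], [352.8, 152.7]] pred [[348.4, 232.4], [291.9, 232.3], [287.5, 154.7], [353.6, 154.9]]
[[580.3  90.6  56.7]
 [569.2 144.2  57.9]
 [644.2 160.6  88.8]
 [657.3 105.8  85.4]]
len [np.float64(54.8), np.float64(82.8), np.float64(56.4), np.float64(83.5)] ctr [612.75972139 125.31859694  72.19296498]
top resid px [[0.2, 0.2], [-0.0, 0.7], [-0.7, 0.4], [0.1, -0.5]]
side resid px [[-0.4, -0.2], [0.1, -0.3], [1.5, 0.0], [-0.7, 0.2]]
w resid px [[0.4, -1.0], [0.6, -1.1], [-0.8, 2.2], [0.6, -0.3]]
yaw 11.743889975677 tilt 20.989519385888478
['top', 'side', 'w'] [612.7 125.5  71.9] [20.1 11.7] rms 0.62
['top', 'w'] [612.6 125.5  71.1] [19.2 11.5] rms 0.44
['side', 'w'] [612.6 125.5  71.9] [20.  11.8] rms 0.68
['w'] [612.  125.4  67.2] [17.9 11.5] rms 0.22
```

Call:
drive_tool(grip=[1, 1, 1, 1, 1, 1, 1, 1, 1, 1, 1, 1, 1, 1], slide=[[-1, 2, 0], [-3, 6, 0], [-5, 10.5, 0.5], [-7, 15, 1], [-9, 19.5, 1.5], [-11, 24, 2], [-13.2, 28.5, 3], [-15.5, 33, 4], [-17.6, 37, 5], [-19.5, 41, 5.5], [-20.8, 44, 6], [-21.5, 45.3, 6], [-21.5, 45.3, 6], [-21.5, 45.3, 6]], turn=[-0.02, -0.04, -0.06, -0.08, -0.1, -0.12, -0.14, -0.16, -0.18, -0.2, -0.22, -0.232, -0.232, -0.232])

```text
clock: 3.6
tcp_pos: [477.0, -365.8, 200.6]
tcp_rot: [-180.0, -0.0, 25.4]
wrist_force: [0.6, 0.1, 0.4]
grip_width: 95.2
```

Run:
```python
from h import *
import pickle
s=status.read_state();print(s['clock'],s['tcp_pos'],s['tcp_rot'],s['q'])
d=cam('wrist','w2.png');pickle.dump(d,open('w2.pkl','wb'))
h=cv2.cvtColor(d['color'],cv2.COLOR_RGB2HSV)
def rep(nm,m,z):
    c=max(cv2.findContours(m.astype(np.uint8)*255,cv2.RETR_EXTERNAL,cv2.CHAIN_APPROX_NONE)[0],key=cv2.contourArea).reshape(-1,2)
    r=cv2.minAreaRect(onz(d,c,z)[:,:2].astype(np.float32)); print(nm,c.mean(0),r)
H,Sa,V=[h[...,i] for i in range(3)]
top=np.arange(480)[:,None]<300
rep('plate',(Sa<70)&(V>120)&top,8)
rep('strip',(H<20)&(H>5)&(Sa>200)&(V>200)&top,48)
```

```text
3.6 [ 477.04838799 -365.83243925  200.59015069] [-1.79979383e+02 -6.59219446e-03  2.53500208e+01] [-4.37824638e+01  2.81559299e+01  9.49534095e+01  1.61184516e-02
  5.69075785e+01  2.08587116e+01]
plate [583.42663043 195.28985507] ((590.47998046875, -569.03369140625), (200.09580993652344, 173.49298095703125), 26.237390518188477)Traceback (most recent call last):
  File "<stdin>", line 12, in <module>
  File "<stdin>", line 7, in rep
ValueError: max() iterable argument is empty
```

View pics/w2.png

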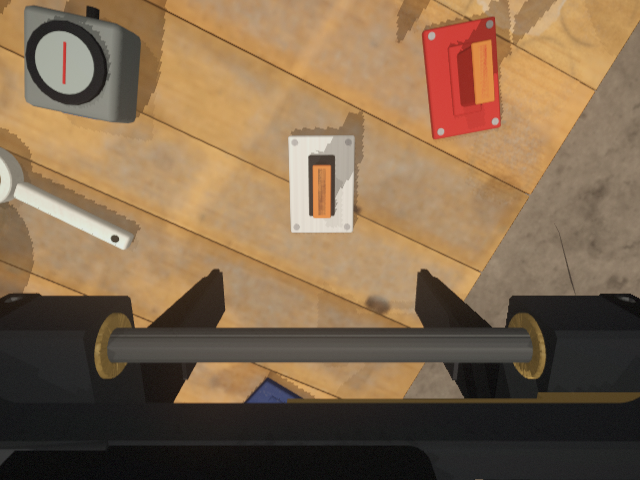

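The aluminium plate sits at (289–355, 136–233), already square to the tool, with the red look-alike clear of it at (462,78). I measure the plate here.

Run:
```python
from h import *
import pickle
d=pickle.load(open('w2.pkl','rb'))
x0,y0=270,115
h=cv2.cvtColor(d['color'][y0:255,x0:380],cv2.COLOR_RGB2HSV)
H,Sa,V=[h[...,i] for i in range(3)]
def rep(nm,m,z):
    c=max(cv2.findContours(m.astype(np.uint8)*255,cv2.RETR_EXTERNAL,cv2.CHAIN_APPROX_NONE)[0],key=cv2.contourArea).reshape(-1,2)+[x0,y0]
    print(nm,cv2.boundingRect(c),cv2.minAreaRect(onz(d,c,z)[:,:2].astype(np.float32)))
rep('plate',(Sa<75)&(V>90),8)
rep('strip',(H<14)&(Sa>150)&(V>120),48)
rep('rib',(V<60),8)
t=proj(d,[[503.7,-355.2,8],[503.7,-355.2,48]]);print(t)
s=status.read_state();p=s['tcp_pos'];Rm=R.from_euler('xyz',s['tcp_rot'],degrees=True).as_matrix()
print((Rm.T@(np.array([503.7,-355.2,33])-p)).round(1))
```

```text
plate (288, 135, 67, 98) ((504.0469970703125, -354.5599365234375), (89.45858001708984, 60.37494659423828), 25.304309844970703)
strip (313, 165, 18, 52) ((504.45587158203125, -354.4396667480469), (41.9403076171875, 14.189080238342285), 25.302549362182617)Traceback (most recent call last):
  File "<stdin>", line 12, in <module>
  File "<stdin>", line 8, in rep
ValueError: max() iterable argument is empty
```

Call:
drive_tool(grip=[1, 1, 1, 1, 1, 1, 1, 1, 0, -1, -1, -1, -1, -1, -1], slide=[[1.5, 0.1, 1], [2.92, 0.14, 4], [2.92, 0.14, 7.5], [2.92, 0.14, 11], [2.92, 0.14, 14], [2.92, 0.14, 16], [2.92, 0.14, 16.7], [2.92, 0.14, 16.7], [2.92, 0.14, 16.7], [2.92, 0.14, 16.7], [2.92, 0.14, 16.7], [2.92, 0.14, 16.7], [2.92, 0.14, 16.7], [2.92, 0.14, 16.7], [2.92, 0.14, 16.7]], turn=[0, 0, 0, 0, 0, 0, 0, 0, 0, 0, 0, 0, 0, 0, 0], squeeze=20)

```text
clock: 5.15
tcp_pos: [504.1, -355.1, 33.7]
tcp_rot: [180.0, -0.0, 25.3]
wrist_force: [0.5, -0.0, -0.6]
grip_width: 44.4
```

Call:
drive_tool(grip=[-1, -1, -1, -1, -1, -1, -1, -1, -1, -1, -1, -1], slide=[[0, 0, 0], [0, 0, 0], [0, 0, 0], [0, 0, 0], [0, 0, 0], [0, 0, 0], [0, 0, 0], [0, 0, 0], [0, 0, 0], [0, 0, 0], [0, 0, 0], [0, 0, 0]], turn=[0, 0, 0, 0, 0, 0, 0, 0, 0, 0, 0, 0])

```text
clock: 6.35
tcp_pos: [504.1, -355.0, 33.6]
tcp_rot: [-180.0, -0.0, 25.3]
wrist_force: [-0.3, 0.1, -0.8]
grip_width: 12.0
```

Call:
drive_tool(grip=[-1, -1, -1, -1, -1, -1, -1, -1, -1, -1, -1, -1, -1, -1, -1], slide=[[0, 0, -1], [0, 0, -3.5], [0, 0, -6.5], [0.5, -1, -9], [1.5, -3, -10.5], [2.7, -5.4, -10.5], [3.9, -7.8, -10.5], [5.1, -10.2, -10.5], [6.3, -12.6, -10.5], [7.5, -15, -10.5], [8.5, -17, -10.5], [9.2, -18.4, -10.5], [9.6, -19.2, -10.5], [9.73, -19.46, -10.5], [9.73, -19.46, -10.5]], turn=[0, 0, 0, 0, 0.02, 0.05, 0.08, 0.11, 0.14, 0.17, 0.2, 0.22, 0.237, 0.237, 0.237])

```text
clock: 7.85
tcp_pos: [508.9, -137.4, 139.1]
tcp_rot: [180.0, -0.0, 11.8]
wrist_force: [-0.0, 0.3, -1.1]
grip_width: 12.1
```

Run:
```python
from h import *
s=status.read_state();print(s['clock'],s['tcp_pos'],s['tcp_rot'],s['wrist_force'],s['grip_width'])
ims=[]
for n in('side','top'):
    d=cam(n); u=proj(d,[[508.9,-137.5,105]])[0].astype(int);print(n,u)
    ims.append(cv2.resize(d['color'][u[1]-60:u[1]+60,u[0]-50:u[0]+50,::-1],(400,480),interpolation=cv2.INTER_CUBIC))
cv2.imwrite('pics/r1.png',np.hstack(ims))
```

```text
7.85 [ 508.92534589 -137.40644121  139.11140619] [ 1.79982669e+02 -3.05265171e-02  1.17965075e+01] [-5.83262042e-04  3.00466784e-01 -1.14310938e+00] 12.061232737381141
side [299 235]
top [323 252]
```

View pics/r1.png

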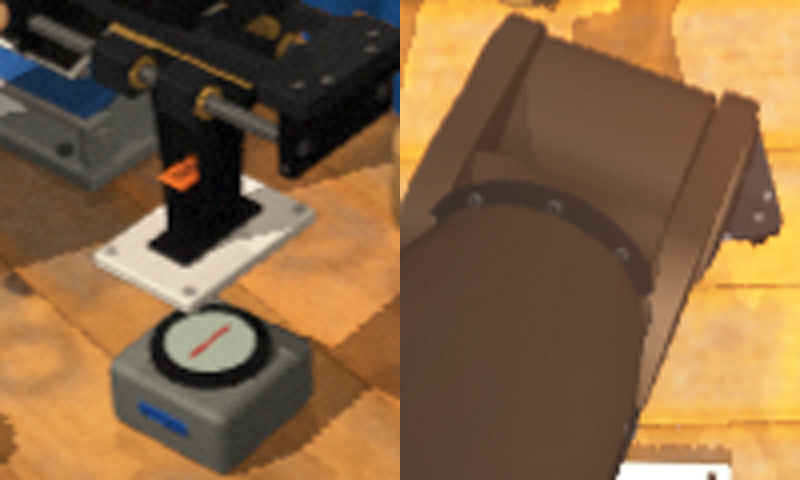

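The side view shows the plate held level above the reader's window. I hold it there for 1.6 s.

Call:
drive_tool(grip=[-1, -1, -1, -1, -1, -1, -1, -1, -1, -1, -1, -1, -1, -1, -1, -1], slide=[[0, 0, 0], [0, 0, 0], [0, 0, 0], [0, 0, 0], [0, 0, 0], [0, 0, 0], [0, 0, 0], [0, 0, 0], [0, 0, 0], [0, 0, 0], [0, 0, 0], [0, 0, 0], [0, 0, 0], [0, 0, 0], [0, 0, 0], [0, 0, 0]], turn=[0, 0, 0, 0, 0, 0, 0, 0, 0, 0, 0, 0, 0, 0, 0, 0])

```text
clock: 9.55
tcp_pos: [508.8, -137.5, 138.6]
tcp_rot: [-180.0, -0.0, 11.7]
wrist_force: [-0.6, 0.8, -1.0]
grip_width: 11.7
```

```bash
cat > arc.py <<'E'
from h import *
pc=np.array([612.7,125.4,71.9]);ya=np.radians(11.7);u=np.array([np.cos(ya),np.sin(ya),0]);z=np.array([0,0,1.])
s=status.read_state();p=s['tcp_pos'];Rm=R.from_euler('xyz',s['tcp_rot'],degrees=True).as_matrix()
print(s['clock'],p,s['tcp_rot'],s['wrist_force'])
a=np.radians(20.3);H=33.6
E=42*np.array([np.cos(a),np.sin(a)])
def out(nm,g):
    w=pc+u*g[0]+z*g[1]; print(nm,g.round(1),w.round(1),'slide cm',(Rm.T@(w-p)/10).round(2))
out('above',E+[-42,H+30])
for th in (0,5,10,15,20.3):
    t=np.radians(th);out(th,E+[-42*np.cos(t)-H*np.sin(t),-42*np.sin(t)+H*np.cos(t)])
n=np.array([-np.sin(a),np.cos(a)])
for d in(0,2,5): out('press%d'%d,n*(H-d))
E
python3 arc.py
```

```text
9.55 [ 508.82520769 -137.51295206  138.6111662 ] [-1.79995253e+02 -2.96943515e-03  1.17340271e+01] [-0.58597073  0.7838337  -1.0409459 ]
above [-2.6 78.2] [610.1 124.9 150.1] slide cm [ 15.26 -23.63  -1.14]
0 [-2.6 48.2] [610.1 124.9 120.1] slide cm [ 15.26 -23.63   1.86]
5 [-5.4 44.4] [607.4 124.3 116.3] slide cm [ 14.98 -23.63   2.24]
10 [-7.8 40.4] [605.1 123.8 112.3] slide cm [ 14.74 -23.63   2.64]
15 [-9.9 36.2] [603.  123.4 108.1] slide cm [ 14.53 -23.63   3.06]
20.3 [-11.7  31.5] [601.3 123.  103.4] slide cm [ 14.35 -23.63   3.52]
press0 [-11.7  31.5] [601.3 123.  103.4] slide cm [ 14.35 -23.63   3.52]
press2 [-11.   29.6] [602.  123.2 101.5] slide cm [ 14.42 -23.63   3.71]
press5 [-9.9 26.8] [603.  123.4  98.7] slide cm [ 14.52 -23.63   3.99]
```

Call:
drive_tool(grip=[-1, -1, -1, -1, -1, -1, -1, -1, -1, -1, -1, -1, -1, -1], slide=[[0.5, -1, -0.5], [1.5, -2.5, -1.2], [3, -5, -2], [4.8, -7.5, -2], [6.5, -10, -2], [8, -12.5, -2], [9.7, -15, -2], [11.2, -17.5, -2], [12.8, -20, -2], [14, -22, -1.8], [15, -23.2, -1.4], [15.26, -23.63, -1.14], [15.26, -23.63, -1.14], [15.26, -23.63, -1.14]], turn=[0, 0, 0, 0, 0, 0, 0, 0, 0, 0, 0, 0, 0, 0])

```text
clock: 10.95
tcp_pos: [609.9, 124.2, 149.9]
tcp_rot: [-180.0, 0.0, 11.7]
wrist_force: [-1.0, 0.2, -1.0]
grip_width: 11.6
```

```bash
python3 arc.py
python3 - <<'E'
from h import *
ims=[]
d=cam('side'); u=(278,170)
ims.append(cv2.resize(d['color'][u[1]-60:u[1]+60,u[0]-50:u[0]+50,::-1],(400,480),interpolation=cv2.INTER_CUBIC))
d=cam('top'); u=(215,215)
ims.append(cv2.resize(d['color'][u[1]-60:u[1]+60,u[0]-50:u[0]+50,::-1],(400,480),interpolation=cv2.INTER_CUBIC))
cv2.imwrite('pics/s1.png',np.hstack(ims))
E
```

```text
10.95 [609.89518993 124.19025103 149.92155192] [-1.79999836e+02  3.33417838e-02  1.17041913e+01] [-1.0158496   0.15402994 -1.0196979 ]
above [-2.6 78.2] [610.1 124.9 150.1] slide cm [ 0.04 -0.06 -0.01]
0 [-2.6 48.2] [610.1 124.9 120.1] slide cm [ 0.04 -0.06  2.99]
5 [-5.4 44.4] [607.4 124.3 116.3] slide cm [-0.24 -0.06  3.36]
10 [-7.8 40.4] [605.1 123.8 112.3] slide cm [-0.48 -0.06  3.77]
15 [-9.9 36.2] [603.  123.4 108.1] slide cm [-0.69 -0.06  4.19]
20.3 [-11.7  31.5] [601.3 123.  103.4] slide cm [-0.86 -0.06  4.65]
press0 [-11.7  31.5] [601.3 123.  103.4] slide cm [-0.86 -0.06  4.65]
press2 [-11.   29.6] [602.  123.2 101.5] slide cm [-0.79 -0.06  4.84]
press5 [-9.9 26.8] [603.  123.4  98.7] slide cm [-0.69 -0.06  5.12]
```

View pics/s1.png

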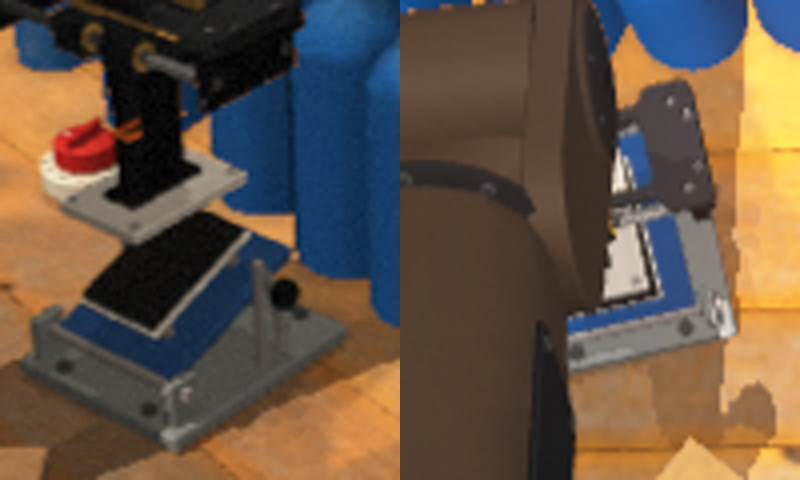

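Call:
drive_tool(grip=[-1, -1, -1, -1, -1, -1, -1, -1, -1], slide=[[0.04, -0.05, 0.5], [0.04, -0.05, 1.2], [0.04, -0.05, 1.9], [0.04, -0.05, 2.4], [0.04, -0.05, 2.7], [0.04, -0.05, 2.9], [0.04, -0.05, 3.0], [0.04, -0.05, 3.1], [0.04, -0.05, 3.1]], turn=[0, 0, 0, 0, 0, 0, 0, 0, 0], squeeze=5)

```text
clock: 11.95
tcp_pos: [610.4, 125.4, 119.2]
tcp_rot: [-180.0, 0.0, 11.7]
wrist_force: [-1.5, -0.5, 2.0]
grip_width: 12.4
```

Call:
drive_tool(grip=[-1, -1, -1, -1, -1, -1], slide=[[-0.14, 0, 0.2], [-0.28, 0, 0.38], [-0.4, 0, 0.58], [-0.52, 0, 0.78], [-0.52, 0, 0.78], [-0.52, 0, 0.78]], turn=[0, 0, 0, 0, 0, 0])

```text
clock: 12.55
tcp_pos: [605.2, 124.4, 111.1]
tcp_rot: [-180.0, 0.0, 11.7]
wrist_force: [-1.1, -0.1, 0.0]
grip_width: 12.3
```

```bash
cat > look.py <<'E'
import sys
from h import *
s=status.read_state();print(s['clock'],s['tcp_pos'],s['wrist_force'].round(2),s['torque'].round(2),s['grip_width'])
ims=[]
d=cam('side',sys.argv[1]+'f.png'); u=(270,170)
ims.append(cv2.resize(d['color'][u[1]-45:u[1]+45,u[0]-50:u[0]+50,::-1],(800,600)[:2] if 0 else (660,594),interpolation=cv2.INTER_CUBIC))
cv2.imwrite('pics/'+sys.argv[1]+'.png',np.hstack(ims))
E
python3 look.py s2
```

```text
12.55 [605.21894651 124.35546813 111.09224729] [-1.14 -0.1   0.01] [-0.04  0.35 -0.04] 12.319227412121954
```

View pics/s2.png

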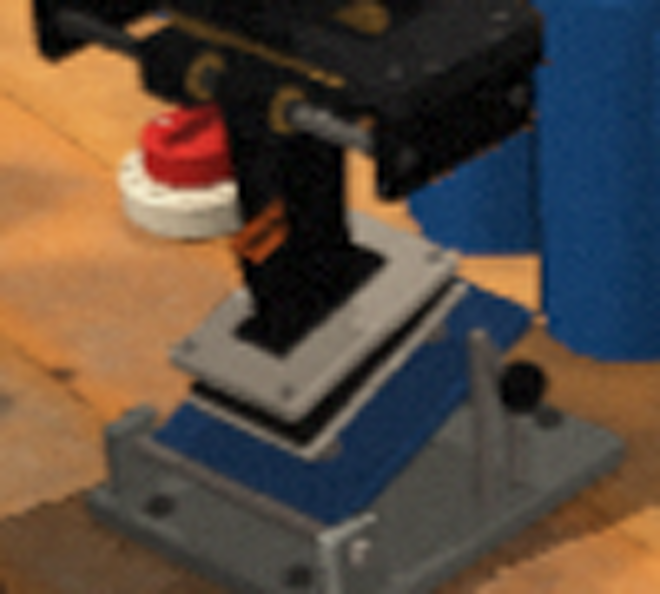

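The plate is pivoting in the fingers as planned, at about half the slope and with roughly 1 N of contact force. I continue to flush.

Call:
drive_tool(grip=[-1, -1, -1, -1, -1, -1, -1, -1], slide=[[-0.1, 0, 0.2], [-0.21, 0, 0.42], [-0.3, 0, 0.65], [-0.38, 0, 0.88], [-0.36, 0, 0.95], [-0.34, 0, 1.0], [-0.34, 0, 1.0], [-0.34, 0, 1.0]], turn=[0, 0, 0, 0, 0, 0, 0, 0])

```text
clock: 13.4
tcp_pos: [602.0, 123.6, 101.3]
tcp_rot: [-180.0, 0.0, 11.7]
wrist_force: [-1.0, -0.6, 3.4]
grip_width: 11.8
```

```bash
python3 look.py s3
```

```text
13.4 [602.01412479 123.64159107 101.33187487] [-1.01 -0.57  3.36] [-0.24  0.31 -0.01] 11.77960806372596
```

View pics/s3.png

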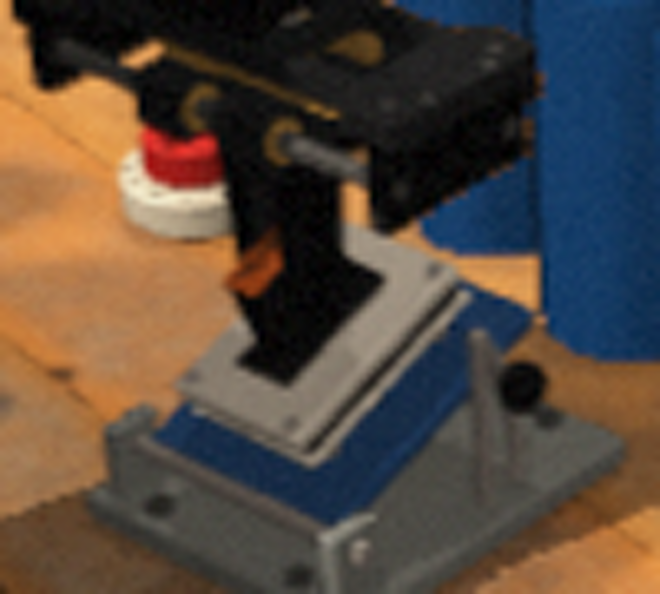

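Call:
drive_tool(grip=[-1, -1, -1, -1, -1, -1], slide=[[0.02, 0, 0.05], [0.04, 0, 0.1], [0.05, 0, 0.14], [0.07, 0, 0.19], [0.07, 0, 0.19], [0.07, 0, 0.19]], turn=[0, 0, 0, 0, 0, 0], squeeze=6)

```text
clock: 14.05
tcp_pos: [602.7, 123.8, 99.4]
tcp_rot: [-180.0, 0.0, 11.7]
wrist_force: [-2.4, -0.8, 5.7]
grip_width: 12.2
```

```bash
python3 look.py s4
python3 - <<'E'
from h import *
import pickle
D={n:cam(n,n+'4.png') for n in('side','wrist')};pickle.dump(D,open('d4.pkl','wb'))
E
```

```text
14.05 [602.68612232 123.80825271  99.37868773] [-2.36 -0.79  5.67] [-0.35  0.47 -0.01] 12.183037989826866
```

View pics/s4.png

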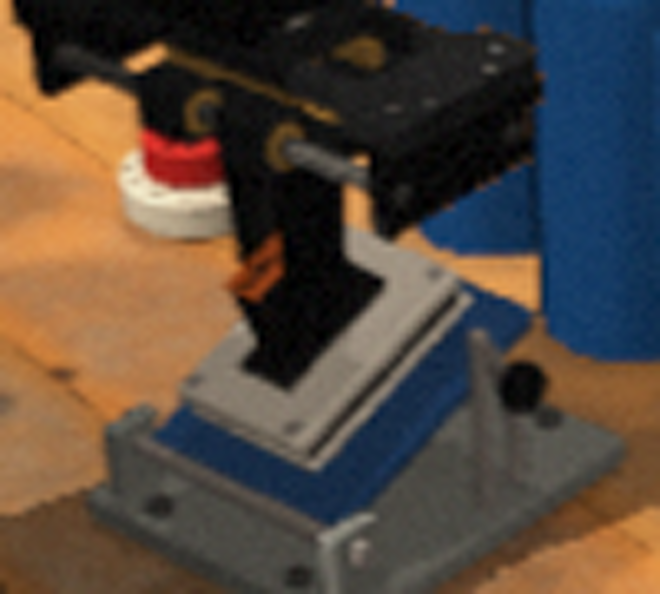

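View pics/wrist4.png

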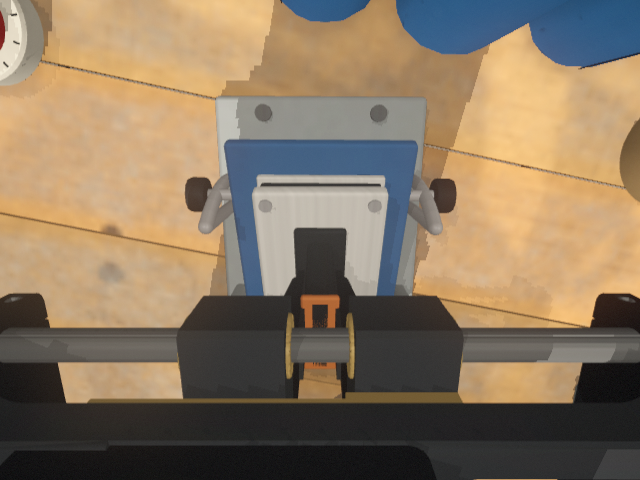

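```bash
cat > chk.py <<'E'
from h import *
import pickle
D=pickle.load(open('d4.pkl','rb'))
ya=np.radians(11.7)
def fr(a):
    a=np.radians(a);u=np.array([np.cos(a)*np.cos(ya),np.cos(a)*np.sin(ya),np.sin(a)]);v=np.array([-np.sin(ya),np.cos(ya),0]);return u,v,np.cross(u,v)
pc=np.array([612.7,125.4,71.9])
for a in(19,20.3,21.5):
    u,v,n=fr(a);c=pc-5*n
    top=[c+x*45*u+y*30*v+8*n for x,y in((1,1),(1,-1),(-1,-1),(-1,1))]
    pad=[c+x*42*u+y*28*v for x,y in((1,1),(1,-1),(-1,-1),(-1,1))]
    for m in D: print(a,m,'plate',proj(D[m],top).round(1).tolist(),'pad',proj(D[m],pad).round(1).tolist())
for k,(m,b) in enumerate([('wrist',(235,160,405,300)),('side',(238,150,302,206))]):
    x0,y0,x1,y1=b; f=4 if k==0 else 12
    cv2.imwrite(f'pics/c{m}.png',cv2.resize(D[m]['color'][y0:y1,x0:x1,::-1],None,fx=f,fy=f,interpolation=cv2.INTER_CUBIC))
E
python3 chk.py
```

```text
19 side plate [[270.4, 157.2], [289.2, 165.2], [264.4, 191.9], [245.7, 183.0]] pad [[271.2, 160.7], [288.7, 168.2], [265.6, 193.0], [248.3, 184.7]]
19 wrist plate [[251.6, 187.7], [389.8, 187.7], [373.0, 329.7], [267.9, 329.7]] pad [[259.3, 185.7], [381.9, 185.7], [368.3, 315.6], [272.5, 315.7]]
20.3 side plate [[270.3, 156.9], [289.1, 164.9], [264.5, 192.2], [245.8, 183.3]] pad [[271.1, 160.3], [288.6, 167.9], [265.8, 193.2], [248.5, 184.9]]
20.3 wrist plate [[251.2, 189.0], [390.1, 188.9], [372.8, 328.4], [268.1, 328.4]] pad [[259.0, 186.4], [382.2, 186.4], [368.2, 314.3], [272.6, 314.3]]
21.5 side plate [[270.1, 156.7], [289.0, 164.7], [264.6, 192.5], [245.9, 183.6]] pad [[271.1, 160.1], [288.5, 167.6], [266.0, 193.4], [248.6, 185.2]]
21.5 wrist plate [[250.9, 190.2], [390.4, 190.1], [372.6, 327.2], [268.3, 327.2]] pad [[258.7, 187.2], [382.5, 187.1], [368.0, 313.0], [272.8, 313.1]]
```

View pics/cwrist.png

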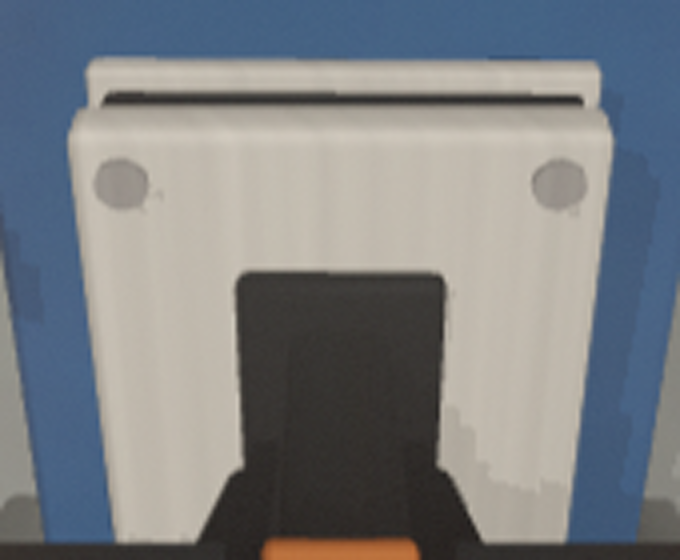

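View pics/cside.png

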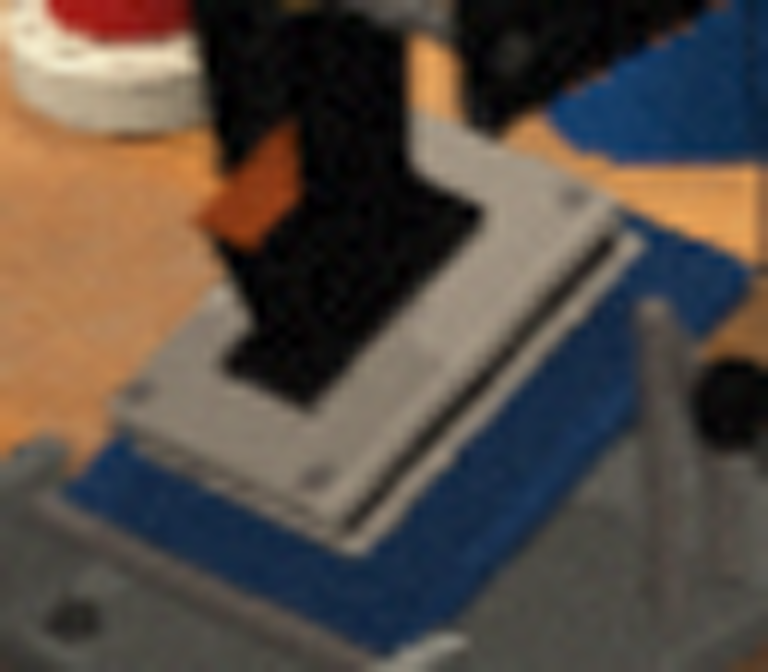

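```bash
python3 - <<'E'
from h import *
F=[];T=[]
for i in range(12):
    cam('side'); s=status.read_state();F.append(s['wrist_force']);T.append(s['tcp_pos'])
F=np.array(F);print(s['clock'],F.mean(0).round(2),F.std(0).round(2),np.mean(T,0).round(2))
n=np.array([-np.sin(.354)*.979,-np.sin(.354)*.203,np.cos(.354)])
f=F.mean(0)-[-.5,.4,-1.05];print('fn',f@n,'press',(f@n-2)/.9, 'zonly',(f[2]/n[2]-2)/.9)
E
cat > m.py <<'E'
from h import *
import pickle
D=pickle.load(open('d4.pkl','rb'))
d=D['wrist'];g=d['color']
for col in (290,300,340,350): print(col,[tuple(int(v) for v in g[r,col]) for r in range(172,200)][::1])
E
python3 m.py
```

```text
14.8 [-1.98 -1.39  5.4 ] [0.52 0.42 0.57] [602.68 123.81  99.4 ]
fn 6.678289539231816 press 5.198099488035351 zonly 5.418207830582151
290 [(69, 98, 131), (70, 98, 131), (99, 114, 133), (150, 149, 145), (175, 168, 157), (192, 186, 175), (198, 192, 180), (193, 187, 176), (191, 185, 173), (191, 185, 173), (163, 157, 147), (98, 93, 87), (59, 56, 55), (59, 57, 56), (119, 114, 107), (159, 153, 143), (171, 164, 155), (176, 170, 159), (183, 176, 165), (191, 185, 173), (199, 193, 181), (206, 200, 188), (208, 201, 189), (204, 197, 186), (198, 192, 181), (197, 190, 178), (197, 190, 178), (196, 189, 178)]
300 [(70, 98, 131), (70, 99, 131), (101, 117, 136), (151, 150, 146), (174, 168, 158), (191, 185, 173), (197, 190, 179), (192, 186, 174), (189, 183, 172), (190, 184, 172), (162, 155, 145), (98, 93, 88), (59, 57, 56), (59, 58, 56), (120, 115, 107), (160, 153, 143), (172, 165, 155), (176, 169, 159), (180, 173, 162), (187, 181, 170), (197, 190, 178), (204, 198, 186), (206, 199, 188), (202, 196, 183), (199, 192, 180), (196, 189, 177), (195, 189, 176), (196, 189, 177)]
340 [(70, 99, 133), (70, 99, 13
[... 208 characters left out ...]
13, 105), (158, 151, 142), (171, 164, 154), (174, 168, 157), (178, 172, 161), (186, 179, 168), (193, 186, 175), (201, 195, 183), (202, 195, 184), (198, 192, 180), (196, 188, 177), (194, 186, 175), (193, 185, 174), (193, 185, 175)]
350 [(70, 98, 132), (70, 98, 132), (85, 107, 134), (145, 145, 145), (173, 166, 155), (188, 180, 169), (198, 191, 180), (195, 189, 177), (192, 186, 174), (192, 185, 173), (175, 169, 157), (122, 117, 109), (59, 57, 55), (56, 53, 52), (118, 113, 107), (159, 152, 143), (171, 164, 154), (173, 166, 156), (175, 168, 158), (182, 175, 164), (191, 185, 173), (201, 193, 182), (203, 195, 184), (199, 193, 181), (197, 190, 179), (195, 187, 176), (194, 187, 175), (195, 188, 176)]
```

Run:
```python
from h import *
import pickle
d=pickle.load(open('w1.pkl','rb'));g=d['color'].astype(int)
for c in(310,330):
    print(c,[(r,*[int(x) for x in g[r,c]]) for r in list(range(144,156))]); print([(r,*[int(x) for x in g[r,c]]) for r in list(range(228,246))])
w=pickle.load(open('d4.pkl','rb'))['wrist']
ya=np.radians(11.7);a=np.radians(20.3);u=np.array([np.cos(a)*np.cos(ya),np.cos(a)*np.sin(ya),np.sin(a)]);v=np.array([-np.sin(ya),np.cos(ya),0]);n=np.cross(u,v)
pc=np.array([612.7,125.4,71.9])
f=lambda d,x,z:round(float(proj(d,[pc+x*u+z*n])[0][1]),1)
print('w1 pad far/near',f(d,42,0),f(d,-42,0),'d/dx',f(d,43,0)-f(d,42,0),'d/dz far',f(d,42,1)-f(d,42,0),'near',f(d,-42,1)-f(d,-42,0))
print('w4 plate far bottom, top',f(w,45,-5),f(w,45,3),'pad wall far by depth',[f(w,42,-5-t) for t in(0,3,4,5,6,8)],'d/dx',f(w,46,-5)-f(w,45,-5))
for m,t in((2,4),(2,5),(2,6),(3,6)): print(m,t,'w1 rim',f(d,42+m,-t),f(d,-42-m,-t),'w4 rim',f(w,42+m,-5-t))
```

```text
310 [(144, 64, 90, 122), (145, 63, 89, 121), (146, 64, 90, 123), (147, 136, 134, 136), (148, 181, 174, 163), (149, 187, 180, 168), (150, 182, 175, 164), (151, 144, 138, 128), (152, 67, 62, 59), (153, 54, 48, 46), (154, 56, 52, 49), (155, 54, 50, 46)]
[(228, 54, 49, 44), (229, 51, 45, 40), (230, 56, 49, 45), (231, 55, 48, 44), (232, 54, 48, 43), (233, 53, 45, 41), (234, 109, 102, 96), (235, 127, 120, 114), (236, 119, 115, 108), (237, 121, 120, 114), (238, 131, 131, 124), (239, 138, 137, 130), (240, 140, 140, 132), (241, 132, 132, 125), (242, 116, 111, 100), (243, 118, 100, 80), (244, 136, 112, 86), (245, 141, 115, 89)]
330 [(144, 64, 92, 124), (145, 62, 91, 123), (146, 62, 91, 123), (147, 113, 121, 130), (148, 167, 162, 154), (149, 182, 176, 165), (150, 181, 175, 164), (151, 152, 146, 136), (152, 89, 85, 79), (153, 50, 48, 46), (154, 52, 49, 47), (155, 50, 45, 44)]
[(228, 53, 48, 42), (229, 51, 46, 41), (230, 54, 48, 44), (231, 53, 47, 42), (232, 52, 46, 41), (233, 52, 44, 41), (234, 93, 87, 81), (235, 120, 114, 107), (236, 120, 115, 107), (237, 122, 119, 113), (238, 135, 133, 127), (239, 139, 138, 130), (240, 139, 138, 131), (241, 133, 132, 126), (242, 120, 117, 108), (243, 135, 115, 96), (244, 147, 122, 95), (245, 144, 120, 91)]
w1 pad far/near 152.4 232.9 d/dx -1.0999999999999943 d/dz far 0.5 near 0.5999999999999943
w4 plate far bottom, top 180.5 188.9 pad wall far by depth [186.4, 183.3, 182.3, 181.3, 180.4, 178.4] d/dx -2.0999999999999943
2 4 w1 rim 148.4 232.3 w4 rim 178.4
2 5 w1 rim 148.0 231.7 w4 rim 177.4
2 6 w1 rim 147.5 231.1 w4 rim 176.5
3 6 w1 rim 146.4 232.0 w4 rim 174.5
```

Run:
```python
from h import *
import pickle
d=pickle.load(open('d4.pkl','rb'))['side'];d0=pickle.load(open('d0.pkl','rb'))['side']
ya=np.radians(11.7);a=np.radians(20.3);u=np.array([np.cos(a)*np.cos(ya),np.cos(a)*np.sin(ya),np.sin(a)]);v=np.array([-np.sin(ya),np.cos(ya),0]);n=np.cross(u,v)
pc=np.array([612.7,125.4,71.9])
# brightness profiles along +/-n at stations along the right edge
for nm,dd in(('now',d),('start',d0)):
    g=cv2.cvtColor(dd['color'],cv2.COLOR_RGB2GRAY).astype(np.float32)
    for x in(-38,-25,-10,5,20,35):
        zs=np.arange(8,-16,-1.0)
        P=proj(dd,[pc+x*u-29*v+z*n for z in zs]).astype(np.float32)
        # average over few x
        val=np.mean([cv2.remap(g,*[p[:,None].astype(np.float32) for p in proj(dd,[pc+(x+k)*u-29*v+z*n for z in zs]).T],cv2.INTER_LINEAR).ravel() for k in np.arange(-5,6,1)],0)
        print(nm,x,dict(zip(zs.astype(int).tolist(),val.astype(int).tolist())))
p=proj(d,[pc,pc+u*10,pc-v*10,pc+n*10]);print((p[1:]-p[0])/10)
EOF=0
I=d['color'][150:206,252:300,::-1];J=d0['color'][150:206,252:300,::-1]
cv2.imwrite('pics/z.png',np.hstack([cv2.resize(x,(400,467),interpolation=cv2.INTER_LANCZOS4) for x in(I,J)]))
```

```text
now -38 {8: 110, 7: 114, 6: 119, 5: 125, 4: 131, 3: 134, 2: 134, 1: 131, 0: 125, -1: 116, -2: 105, -3: 92, -4: 80, -5: 69, -6: 63, -7: 67, -8: 79, -9: 94, -10: 107, -11: 113, -12: 112, -13: 104, -14: 91, -15: 76}
now -25 {8: 124, 7: 125, 6: 127, 5: 130, 4: 133, 3: 134, 2: 133, 1: 129, 0: 122, -1: 112, -2: 100, -3: 86, -4: 72, -5: 62, -6: 59, -7: 63, -8: 76, -9: 92, -10: 107, -11: 114, -12: 115, -13: 109, -14: 97, -15: 82}
now -10 {8: 129, 7: 129, 6: 130, 5: 132, 4: 135, 3: 137, 2: 136, 1: 132, 0: 124, -1: 114, -2: 101, -3: 87, -4: 72, -5: 58, -6: 50, -7: 53, -8: 64, -9: 80, -10: 97, -11: 109, -12: 115, -13: 112, -14: 102, -15: 87}
now 5 {8: 144, 7: 144, 6: 145, 5: 146, 4: 146, 3: 146, 2: 143, 1: 139, 0: 132, -1: 122, -2: 111, -3: 98, -4: 85, -5: 71, -6: 60, -7: 55, -8: 62, -9: 77, -10: 94, -11: 106, -12: 113, -13: 113, -14: 106, -15: 92}
now 20 {8: 145, 7: 146, 6: 147, 5: 148, 4: 149, 3: 148, 2: 144, 1: 138, 0: 129, -1: 119, -2: 107, -3: 93, -4: 78, -5: 64, -6: 55, -7: 55, -8: 62, -9: 76, -10: 93, -11: 108, -12: 116, -13: 115, -14: 107, -15: 92}
now 35 {8: 128, 7: 131, 6: 135, 5: 140
[... 786 characters left out ...]
: 38}
start 5 {8: 28, 7: 27, 6: 27, 5: 25, 4: 24, 3: 23, 2: 23, 1: 25, 0: 33, -1: 50, -2: 72, -3: 99, -4: 123, -5: 142, -6: 149, -7: 143, -8: 126, -9: 100, -10: 76, -11: 57, -12: 46, -13: 40, -14: 39, -15: 39}
start 20 {8: 27, 7: 27, 6: 27, 5: 27, 4: 26, 3: 24, 2: 23, 1: 26, 0: 33, -1: 45, -2: 62, -3: 80, -4: 97, -5: 110, -6: 116, -7: 113, -8: 104, -9: 90, -10: 75, -11: 62, -12: 54, -13: 50, -14: 46, -15: 44}
start 35 {8: 42, 7: 39, 6: 36, 5: 33, 4: 31, 3: 29, 2: 27, 1: 29, 0: 38, -1: 57, -2: 82, -3: 112, -4: 140, -5: 157, -6: 161, -7: 151, -8: 130, -9: 105, -10: 82, -11: 66, -12: 56, -13: 51, -14: 49, -15: 48}
[[ 0.27117606 -0.29705458]
 [ 0.3131028   0.14136209]
 [-0.13699154 -0.288453  ]]
```

View pics/z.png

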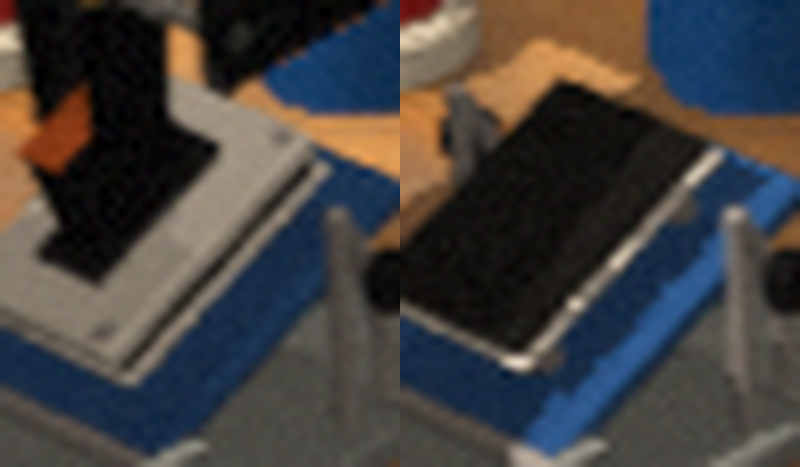

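Centring check: in the wrist view the plate's uphill edge sits about 2 mm downhill of where it should be. The side view agrees in sign. I clamp the plate at the slope angle, lift off along the normal, shift about 2 mm uphill and press again.

Call:
drive_tool(grip=[-1, -1, -1, -1, -1, -1, -1, -1, -1, -1, -1], slide=[[0, 0, 0], [0, 0, 0], [0, 0, 0], [0, 0, 0], [-0.07, 0, -0.19], [-0.14, 0, -0.38], [-0.21, 0, -0.57], [-0.28, 0, -0.75], [-0.17, 0.04, -0.79], [-0.07, 0.04, -0.83], [-0.07, 0.04, -0.83]], turn=[0, 0, 0, 0, 0, 0, 0, 0, 0, 0, 0], squeeze=25)

```text
clock: 15.9
tcp_pos: [602.2, 123.4, 107.5]
tcp_rot: [-180.0, 0.0, 11.7]
wrist_force: [0.5, 0.1, -1.0]
grip_width: 12.0
```

Run:
```python
from h import *
import pickle
D={n:cam(n,n+'5.png') for n in('side','wrist')};pickle.dump(D,open('d5.pkl','wb'))
F=[]
for i in range(8):
    cam('side'); s=status.read_state();F.append(s['wrist_force'])
print(s['clock'],s['tcp_pos'],np.mean(F,0).round(2),s['grip_width'])
a=cv2.resize(D['side']['color'][140:206,240:306,::-1],(400,400),interpolation=cv2.INTER_CUBIC)
b=cv2.resize(D['wrist']['color'][160:300,250:390,::-1],(400,400),interpolation=cv2.INTER_CUBIC)
cv2.imwrite('pics/s5.png',np.hstack([a,b]))
```

```text
16.4 [602.13225771 123.29566644 107.64481271] [ 0.15 -0.16 -1.29] 11.491012276551144
```

View pics/s5.png

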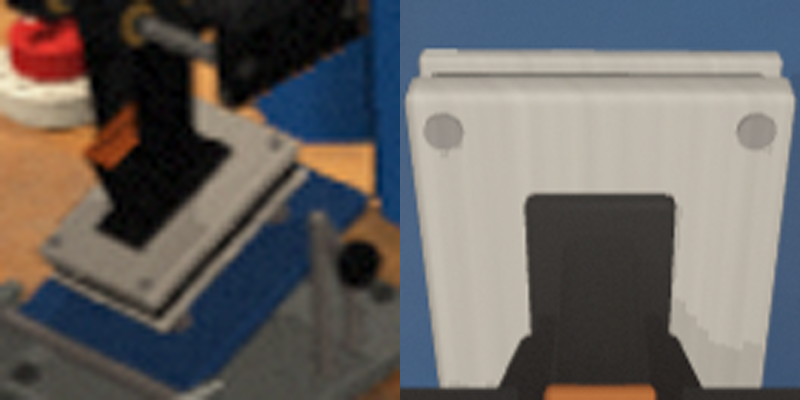

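Call:
drive_tool(grip=[-1, -1, -1, -1, -1, -1, -1, -1, -1], slide=[[0.05, 0, 0.13], [0.1, 0, 0.27], [0.14, 0, 0.38], [0.18, 0, 0.48], [0.22, 0, 0.59], [0.255, 0, 0.68], [0.255, 0, 0.68], [0.255, 0, 0.68], [0.255, 0, 0.68]], turn=[0, 0, 0, 0, 0, 0, 0, 0, 0], squeeze=10)

```text
clock: 17.3
tcp_pos: [604.6, 123.8, 101.0]
tcp_rot: [-180.0, -0.0, 11.7]
wrist_force: [-1.8, -1.5, 5.7]
grip_width: 12.3
```

```bash
cat > fin.py <<'E'
import sys
from h import *
import pickle
D={n:cam(n) for n in('side','wrist')};pickle.dump(D,open('d6.pkl','wb'))
F=[];Q=[]
for i in range(10):
    cam('side'); s=status.read_state();F.append(s['wrist_force']);Q.append(s['tcp_pos'])
f=np.mean(F,0)-[.15,-.16,-1.29];n=np.array([-.347*.979,-.347*.203,.938])
print(s['clock'],np.mean(Q,0).round(2),np.mean(F,0).round(2),s['grip_width'],'fn',f@n,'press',(f@n-2)/.9)
g=D['wrist']['color']
for c in(300,345): print(c,[(r,int(g[r,c].max())) for r in range(172,200)])
a=cv2.resize(D['side']['color'][140:206,240:306,::-1],(400,400),interpolation=cv2.INTER_CUBIC)
b=cv2.resize(g[160:300,250:390,::-1],(400,400),interpolation=cv2.INTER_CUBIC)
cv2.imwrite('pics/'+sys.argv[1],np.hstack([a,b]))
w=D['wrist'];ya=np.radians(11.7);a=np.radians(20.3);u=np.array([np.cos(a)*np.cos(ya),np.cos(a)*np.sin(ya),np.sin(a)]);v=np.array([-np.sin(ya),np.cos(ya),0]);n=np.cross(u,v)
pc=np.array([612.7,125.4,71.9])
f=lambda d,x,z:round(float(proj(d,[pc+x*u+z*n])[0][1]),1)
print('pred plate far bottom/top',f(w,45,-5),f(w,45,3),'rim(m3.7,t3)',f(w,45.7,-8))
E
python3 fin.py s6.png
```

```text
17.9 [604.64 123.82 100.88] [-1.66 -0.45  4.67] 11.7733839143707 fn 6.226978760289991 press 4.696643066988878
300 [(172, 130), (173, 130), (174, 131), (175, 131), (176, 129), (177, 131), (178, 132), (179, 140), (180, 170), (181, 183), (182, 196), (183, 197), (184, 190), (185, 189), (186, 181), (187, 172), (188, 171), (189, 174), (190, 180), (191, 187), (192, 196), (193, 203), (194, 205), (195, 201), (196, 198), (197, 195), (198, 194), (199, 195)]
345 [(172, 132), (173, 130), (174, 132), (175, 131), (176, 131), (177, 131), (178, 133), (179, 138), (180, 162), (181, 179), (182, 194), (183, 199), (184, 193), (185, 190), (186, 181), (187, 169), (188, 168), (189, 172), (190, 176), (191, 183), (192, 193), (193, 201), (194, 204), (195, 201), (196, 198), (197, 195), (198, 195), (199, 194)]
pred plate far bottom/top 184.3 192.8 rim(m3.7,t3) 179.9
```

View pics/s6.png

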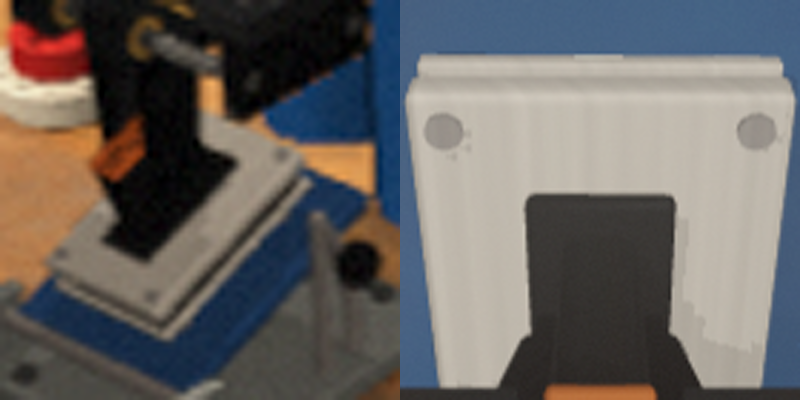

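Call:
drive_tool(grip=[-1, -1, -1, -1, -1, -1], slide=[[0.01, 0, 0.02], [0.01, 0, 0.02], [0.01, 0, 0.02], [0.01, 0, 0.02], [0.01, 0, 0.02], [0.01, 0, 0.02]], turn=[0, 0, 0, 0, 0, 0], squeeze=20)

```text
clock: 18.5
tcp_pos: [604.7, 123.8, 100.7]
tcp_rot: [-180.0, -0.0, 11.7]
wrist_force: [-2.4, -1.2, 5.0]
grip_width: 12.0
```

```bash
python3 fin.py s7.png | grep -v '^3'
python3 - <<'E'
from h import *
import pickle
d=pickle.load(open('d6.pkl','rb'))['side'];cv2.imwrite('pics/side7.png',d['color'][:,:,::-1])
d0=pickle.load(open('d0.pkl','rb'))['side']
ya=np.radians(11.7);a=np.radians(20.3);u=np.array([np.cos(a)*np.cos(ya),np.cos(a)*np.sin(ya),np.sin(a)]);v=np.array([-np.sin(ya),np.cos(ya),0]);n=np.cross(u,v)
pc=np.array([612.7,125.4,71.9])
zs=np.arange(8,-22,-.5)
for x in(-32,-10,10,32):
    o=[]
    for dd in(d0,d):
        g=cv2.cvtColor(dd['color'],cv2.COLOR_RGB2GRAY).astype(np.float32)
        val=np.mean([cv2.remap(g,*[p[:,None].astype(np.float32) for p in proj(dd,[pc+(x+k)*u-30*v+z*n for z in zs]).T],cv2.INTER_LINEAR).ravel() for k in np.arange(-8,9,1)],0)
        # rim: last local max before blue; lower edge at steepest descent
        dv=np.gradient(val); o.append((zs[np.argmax(dv[zs<2])+np.sum(zs>=2)],zs[zs<-5][np.argmin(dv[zs<-5])]))
        if dd is d: 
            m=(zs>-8)&(zs<3); o.append(zs[m][np.argmin(dv[m])])
            # rim rising edge and lower
            o.append(zs[zs<-5][np.argmax(dv[zs<-5])])
    print(x,o)
E
```

```text
19.1 [604.72 123.84 100.65] [-2.26 -0.81  5.01] 11.860763755858157 fn 6.7747167861688995 press 5.305240873520999
pred plate far bottom/top 184.6 193.1 rim(m3.7,t3) 180.2
-32 [(np.float64(-1.0), np.float64(-7.5)), (np.float64(-7.0), np.float64(-13.0)), np.float64(-1.5), np.float64(-7.0)]
-10 [(np.float64(-1.0), np.float64(-7.0)), (np.float64(-7.5), np.float64(-13.5)), np.float64(-2.5), np.float64(-7.5)]
10 [(np.float64(-1.5), np.float64(-8.0)), (np.float64(-8.0), np.float64(-14.0)), np.float64(-2.0), np.float64(-8.0)]
32 [(np.float64(-1.5), np.float64(-7.5)), (np.float64(-8.5), np.float64(-14.5)), np.float64(-2.5), np.float64(-8.5)]
```

View pics/side7.png

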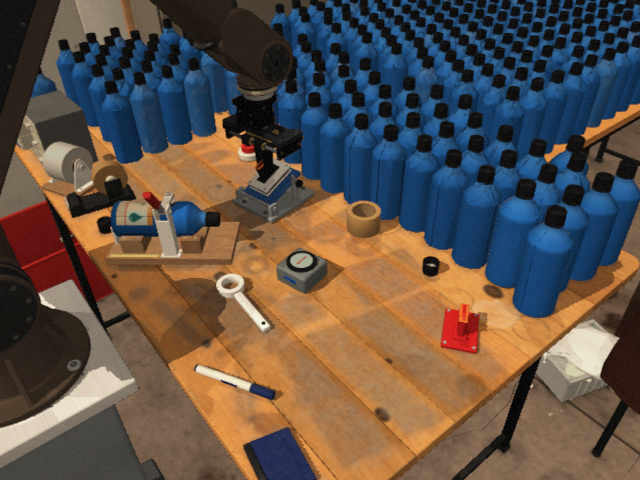

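Run:
```python
from h import *
import pickle
ds=[pickle.load(open('d0.pkl','rb'))['side'],pickle.load(open('d5.pkl','rb'))['side'],pickle.load(open('d6.pkl','rb'))['side']]
ya=np.radians(11.7);a=np.radians(20.3);u=np.array([np.cos(a)*np.cos(ya),np.cos(a)*np.sin(ya),np.sin(a)]);v=np.array([-np.sin(ya),np.cos(ya),0]);n=np.cross(u,v)
pc=np.array([612.7,125.4,71.9])
zs=np.arange(2,-20,-.25)
for x in(-30,-10,10,30):
    o=[]
    for dd in ds:
        g=dd['color'][...,0].astype(np.float32)  # red: rim vs blue
        val=np.mean([cv2.remap(g,*[p[:,None].astype(np.float32) for p in proj(dd,[pc+(x+k)*u-30*v+z*n for z in zs]).T],cv2.INTER_LINEAR).ravel() for k in np.arange(-9,9.1,.5)],0)
        dv=np.gradient(val);m=zs<-4;i=np.where(m)[0][np.argmin(dv[m])]
        w=slice(max(i-6,0),i+7);wt=np.clip(-dv[w],0,None);o.append(round(float((zs[w]*wt).sum()/wt.sum()),2))
    print(x,o)
# tray far edge: wrist5 vs wrist6 are moved cams; side: tray blue lower boundary
for y in(-50,):
  for x in(-20,0,20,40):
    o=[]
    for dd in ds:
        g=dd['color'].astype(np.float32);g=np.ascontiguousarray(g[...,2]-g[...,0])
        zz=np.arange(0,-50,-.5)
        val=np.mean([cv2.remap(g,*[p[:,None].astype(np.float32) for p in proj(dd,[pc+(x+k)*u-36*v+z*n for z in zz]).T],cv2.INTER_LINEAR).ravel() for k in np.arange(-5,5.1,.5)],0)
        top=val.max();j=np.argmax(val);k=j+np.argmax(val[j:]<top/2);o.append((round(float(zz[k]),1),int(top)))
    print('tray',x,o)
```

```text
-30 [-7.5, -7.53, -13.5]
-10 [-7.49, -7.77, -13.53]
10 [-7.81, -8.28, -14.26]
30 [-7.76, -8.26, -14.51]
tray -20 [(-36.0, 96), (-39.0, 50), (-39.0, 52)]
tray 0 [(-36.5, 99), (-39.5, 51), (-39.0, 53)]
tray 20 [(-36.5, 96), (-39.5, 49), (-39.0, 54)]
tray 40 [(-20.5, 59), (-20.5, 55), (-20.5, 54)]
```

Differencing the side views puts the press at about 6.0 mm, and the force puts it at 5.3 mm. The tray edge hasn't moved. I ease off by 0.6 mm.

Call:
drive_tool(grip=[-1, -1, -1, -1, -1, -1], slide=[[-0.01, 0, -0.03], [-0.02, 0, -0.055], [-0.02, 0, -0.055], [-0.02, 0, -0.055], [-0.02, 0, -0.055], [-0.02, 0, -0.055]], turn=[0, 0, 0, 0, 0, 0])

```text
clock: 19.7
tcp_pos: [604.5, 123.8, 101.2]
tcp_rot: [-180.0, -0.0, 11.7]
wrist_force: [-1.2, -0.7, 4.4]
grip_width: 12.0
```

```bash
python3 fin.py s8.png
```

```text
20.3 [604.53 123.8  101.19] [-2.11 -0.73  4.56] 11.969022764674635 fn 6.2981373434498344 press 4.775708159388705
300 [(172, 131), (173, 130), (174, 131), (175, 130), (176, 131), (177, 131), (178, 132), (179, 141), (180, 169), (181, 183), (182, 195), (183, 197), (184, 191), (185, 189), (186, 182), (187, 172), (188, 171), (189, 176), (190, 180), (191, 188), (192, 195), (193, 204), (194, 205), (195, 202), (196, 197), (197, 195), (198, 194), (199, 194)]
345 [(172, 131), (173, 132), (174, 131), (175, 131), (176, 133), (177, 131), (178, 131), (179, 139), (180, 161), (181, 179), (182, 194), (183, 199), (184, 192), (185, 191), (186, 181), (187, 169), (188, 167), (189, 172), (190, 176), (191, 183), (192, 193), (193, 202), (194, 204), (195, 201), (196, 197), (197, 195), (198, 194), (199, 194)]
pred plate far bottom/top 184.0 192.5 rim(m3.7,t3) 179.6
```

View pics/s8.png

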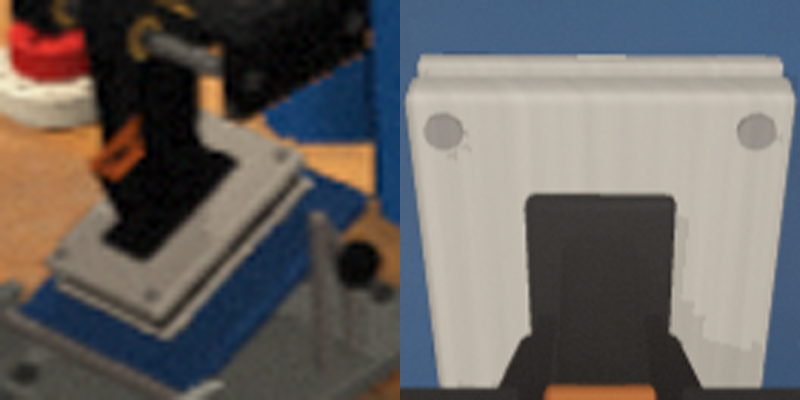

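The plate lies flush and centred on the pad, gripped at 20 N, with about 6.3 N of press. I hand it in.

```bash
python3 -c "
from h import *
print(order.finish_job())"
```

```text
the job is handed in; nothing more can be done
None
```

I picked up the aluminium plate by its black rib and held it level for about 1.7 s, 60 mm above the reader window. Then I laid it on the press-stage pad and handed the job in at about 20.3 s, still gripping (20 N) and pressing.

- **Tilt:** The moves can't tilt the tool. With a light grip (5–6 N) I let the plate pivot in the fingers against the pad until it lay flush with the slope, about 20°.
- **Centring:** The first placing looked about 2 mm too far downhill. I clamped the plate, lifted it off, shifted it 2 mm uphill and pressed again. The last wrist view puts it within about 1 mm of centre along the slope. Across the slope I last measured a 0.4 mm offset before the re-lay and corrected for it.
- **Press depth:** My two measurements disagree. Just before the final adjustment, force gave about 5.3 mm and the side view about 6.0 mm. I eased off 0.6 mm, so the final depth is about 4.8 mm by force (6.3 N) and about 5.4 mm by the side view.
- **Stage and other items:** I saw no clear shift of the tray. After the first press was lifted, the pad's far end read up to 0.5 mm lower than at the start, which is about my measuring error. The tape roll, cap and wrench look unmoved.

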